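# Ticket the repair tray

## Task

Swing the parts tray's carrying handle over to the far side, clear of the ticket pocket, until it lies in its two forked rests on the tray's rear rim. Then take the wide ticket holder (not the narrow one) by its grip bar out of the wooden stand and push it down, upright, behind the lip on the tray's front wall until you feel it press the rubber strip down and stop, without forcing it. Finish while still gripping it and pressing it home, so that your colleague can tighten the clamping screw; leave the narrow holder and the other parts and tools where they are.

Things in the scene. Friction and masses are not known exactly. Their poses are not given: they have to be found in the camera images.
- tray: Open sheet-metal parts tray, fixed, 160 (its x) x 240 (its y) x 90 mm high, walls 4 mm; origin at the centre of its underside, z up; the front wall with the ticket pocket faces its own -x (roughly towards the robot). Small brass parts lie inside, below the rim. Two ears at the middle of the side walls carry the handle and rise to 118 mm.
- pocket (a point): Middle of the ticket pocket outside the tray's front wall, on top of the relaxed rubber strip that lies on its floor, 48 mm above the bench; axes as the tray's. The slot is 7 mm wide in x: tray wall at +3.5 mm (its rim 42 mm higher than this point), steel lip at -3.5 mm. It is 112 mm long in y, closed at both ends. A brass thumbscrew sticks out in front of the lip.
- lip (a point): Middle of the upper edge of the pocket's lip, 30 mm above pocket and 10 mm out from it (-x), 12 mm lower than the rim. The lip is straight for 20 mm above the pocket's point; its last 10 mm flare outwards by 7 mm.
- strip (a joint): How far the rubber strip on the pocket's floor is pressed down, m: 0 relaxed, stop at 0.004. It pushes back 2 N per mm, 8 N at its stop, and springs back if not held.
- handle (a joint): Angle of the tray's carrying handle, rad: 0 when it lies back level in the forked rests on the rear rim (tray's +x), 1.57 upright, larger when it leans to the front over the ticket pocket (starts between 1.95 and 2.5). The pivots are stiff: it stays where it is left and takes about 1 to 3 N at the grip to move.
- handle_axis (a point): Middle of the handle's hinge axis, which runs along the tray's y, 104 mm above the bench over the tray's centre.
- handle_grip (a point): Centre of the round wooden grip on the handle, 18 mm thick and 96 mm long along the tray's y, on a wire bail 7 mm thick and 254 mm wide; 85 mm from the hinge axis. Lying in its rests it is 104 mm above the bench, above the rear rim and clear of it by 5 mm, so at the end it is best pressed down from above.
- ticket: The wide ticket holder: upright metal plate 4 mm thick (its x), 90 mm wide (y), 62 mm high, a card on each face; on top a grip bar 10 mm thick, 60 mm long, 24 mm high. 86 mm high in all, 80 g. Origin at its centre, half-way up: foot 43 mm below, middle of the grip bar 31 mm above. Starts upright in the slot of the stand, in either of its two places. Either face may point out.
- stand: Fixed wooden block, 56 (its x) x 236 (its y) x 35 mm high, with a slot along its y, 5 mm wide and 25 mm deep, in which the two ticket holders stand side by side. Origin at the centre of its underside.
- narrow_ticket: The narrow ticket holder, same but 56 mm wide with a 40 mm grip bar; stands in the other place of the stand, 112 mm away; not to be moved. Origin at its centre.
- piston_a: Steel valve piston standing, 23 mm thick, 106 mm high; bystander. Origin at its foot.
- piston_b: Another standing valve piston; bystander.
- oil: White oil bottle, 52 mm thick, 135 mm high; bystander. Origin at its foot.
- mouthpiece: Brass mouthpiece standing on its cup, 28 mm thick, 87 mm high; bystander.
- screwdriver: Screwdriver lying on the bench, 170 mm; bystander.
- egg: Steel dent egg standing on end, 48 mm thick, 51 mm high; bystander.
- slide: Brass U-shaped tuning slide lying inside the tray, 90 mm; bystander.
- cap: Brass valve cap lying inside the tray, 30 mm wide, 14 mm high; bystander.
Things that resemble listed ones, but are neither listed nor needed, are in the scene too. Leave any red look-alike of the ticket alone.

How it is judged:
By the outcome, as a careful person would: the job done as asked, in the order asked, and still so for the second after the job is handed in, while the arm keeps its last pose, push and grip.
It also fails if it takes over 58 s, if anything falls off the work surface, if the arm or the gripper's body presses on something with over 40 N, if the wrist force passes 120 N, or if a joint passes its speed limit or range.

## Robot

A 6-joint arm with a two-finger parallel gripper is mounted at the origin on the work surface. World frame = base frame: x ahead of the robot, y to its left, z up, the work surface at z = 0. Lengths are in m, angles in rad, forces in N, time in s.
With the tool pointing down it reaches from about 0.35 to 0.85 m from the base axis. Payload 8.1 kg.
Tool frame: the origin (TCP) lies midway between the tips of the shut fingers; the grasp point (between the pads) lies 19 mm behind it (robot.grip_point_offset is the distance from the TCP to the grasp point, in m); z points along the fingers, y is the line along which they close (so a half turn about z gives the same grasp; the last joint's range is limited). The gripper opens to 93 mm and grips with 3 to 60 N. Pads are 15 mm wide; open, the fingers measure 128 mm over their backs; the gripper's body (75 mm by 188 mm) begins 65 mm behind the grasp point.
Start: joints at [1.026, 0.13, 1.488, -0, 1.523, -0.085], TCP at [0.266, 0.538, 0.219] pointing down, gripper open.
Joint ranges: [-2.96, 2.96], [-0.89, 2.26], [0.02, 2.5], [-1.34, 4.48], [0, 2.73], [-2.66, 2.66]. Speed limits (rad/s): [2.39, 2.39, 2.79, 3.14, 3.14, 3.14].

## Interface

Orientations are given as a rotation vector (axis times angle).
In Python, from plant import robot, read_camera, job gives the robot as it stands.
- The arm moves only by the shell command python3 -m inch 'ROWS' [FORCE]. ROWS is JSON, one flat list of numbers, 5 for each row, row after row: the shift along the world's x, y, z in mm, then the turn about the world's z in degrees, then the opening in per cent of the stroke, from 0 (shut) to 100 (fully open). In form: [dx, dy, dz, yaw, hand, dx, dy, dz, yaw, hand, ...]. A call has 1 to 10 rows; each row is the pose to reach, as a shift and turn from the pose commanded when the call began; what a row does not reach only later rows make up. A row lasts 1/12 s, in which the tool goes at most 41.7 mm and 7.16 degrees, less where a joint would pass 70% of its speed; a pose out of reach is approached as far as the arm can. A call with a gripper value outside its range is refused whole. The fingers move at their own pace and stop on an object; FORCE is the grip in N (left out, the last holds). Time passes only in rows, so rows that repeat a pose let the fingers close. It gives the time, the measured TCP pose, the force, the opening and the grip force at its end, in the units of the state.
- robot.read_state(): the state, without advancing time (a new reading comes with each control period).
- read_camera(name): name is "scene" or "top" or "wrist"; returns a dict with "image" (400x640x3 uint8, blue, green, red), "K" (3x3 intrinsics, pixels), "D" ([k1, k2, p1, p2, k3] as OpenCV has them; the pictures are not rectified), "extrinsics" (4x4, takes a point from world to camera coordinates); the wrist camera has in their place "mount" (4x4, takes a point from camera to tool coordinates, whose origin is the TCP and whose axes are the flange's). Camera axes: x right, y down, z forward; pixel columns grow to the right and rows downward; lengths in m; the calibration is good to about 2 mm. A picture is of the moment at which its call begins: read the wrist's pose just before it. There is no depth.
- job.close_job(): hands the job in; it is judged then, once.
The state is a dict: "t": time; "q": joint angles; "dq": joint speeds; "joint_torque": joint torques, N m; "tool_pos": TCP position; "orientation": TCP orientation; "force": force on the tool from outside, world axes, zero at the start; "wrist_torque": the same for the moment, N m; "opening": finger opening in m; "gripper_force": force on a finger pad.
Only numpy, scipy, OpenCV 4.12 (cv2) and the standard library are available. Lean on these libraries where they do the work, as an engineer would, in place of code of your own. Each camera call takes 0.05 s, during which the arm holds its last target. There are 200 camera calls.

## Working session

There is one attempt and no reset: what is moved stays moved. The work goes in short steps, Python scripts to look and compute and a shell command to move; the robot and the scene stay as the last step left them, time stands still between calls to the robot, and variables do not carry over. Pictures are saved under pics/ and viewed, at most 10 in all, crops included, and the job is handed in when it is done.

```bash
ls; mkdir -p pics; python3 - <<'E'
from plant import robot, read_camera
import cv2,json,pickle
print(robot.read_state(), robot.grip_point_offset)
for n in ("scene","top"):
    c=read_camera(n); cv2.imwrite(f"pics/{n}0.png",c["image"]); pickle.dump(c,open(n+".pkl","wb"))
    print(n,c["K"],c["D"],c["extrinsics"])
E
```

```text
pics
{'t': 0.0, 'q': array([ 1.02558009e+00,  1.31144598e-01,  1.48930401e+00,  2.04867562e-05,
        1.52302631e+00, -8.53742302e-02]), 'dq': array([ 0.00072021,  0.0004523 ,  0.00134372, -0.00043501,  0.00132189,
        0.00016885]), 'joint_torque': array([ 1.96187262e-03, -5.59823799e+01, -4.91782951e+01,  7.67349545e-02,
        3.50857351e-02, -1.22541460e-04]), 'tool_pos': array([0.26593515, 0.53718609, 0.21758379]), 'orientation': array([-7.15834660e-01, -3.05833092e+00,  2.80040961e-03]), 'force': array([0.32383802, 0.39354161, 0.19403603]), 'wrist_torque': array([-0.05395281, -0.01894548,  0.05078738]), 'gripper_force': 0.0, 'opening': 0.09299094590475404} 0.0188
scene [[385.66214918   0.         318.97535922]
 [  0.         385.66214918 199.93857923]
 [  0.           0.           1.        ]] [-0.00568796  0.          0.          0.          0.        ] [[ 0.02356808  0.99968771 -0.00830845 -0.03012076]
 [ 0.70897752 -0.02257266 -0.70486974 -0.32048143]
 [-0.70483716  0.01072192 -0.70928811  1.45713271]
 [ 0.          0.          0.          1.        ]]
top [[500.19313834   0.         324.98300641]
 [  0.         500.19313834 202.3953617 ]
 [  0.           0.           1.        ]] [-0.00045775  0.          0.          0.          0.        ] [[-0.01971752 -0.99976652 -0.00883869  0.03824207]
 [-0.99319277  0.02060143 -0.114646    0.55311121]
 [ 0.11480132  0.00651799 -0.99336709  1.211683  ]
 [ 0.          0.          0.          1.        ]]
```

View pics/scene0.png

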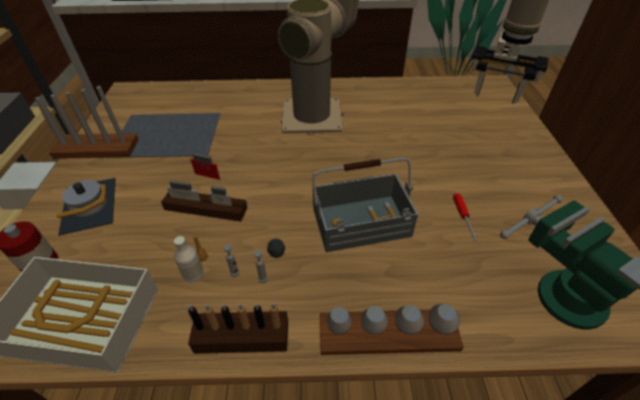

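View pics/top0.png

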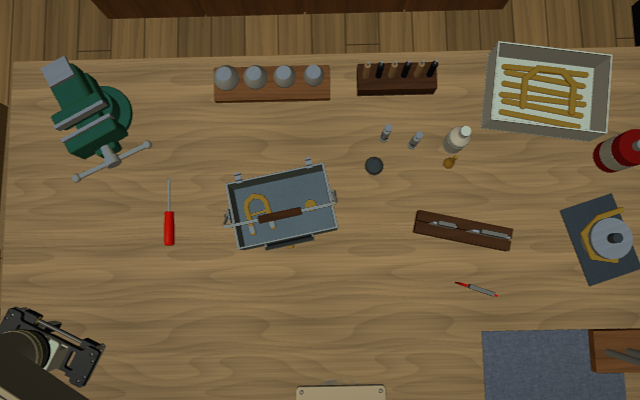

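The scene view shows the stand at (205,203) with two grey holders, at (182,190) and (218,196), and a red look-alike at (205,168). The top view shows the stand at (463,230), the red look-alike at (477,289), and the tray at (282,207) with its handle leaning to the front, grip at (280,214). Next are the close crops.

```bash
python3 - <<'E'
import cv2,pickle,numpy as np
t=pickle.load(open("top.pkl","rb"))["image"];s=pickle.load(open("scene.pkl","rb"))["image"]
def crop(im,x,y,w,h,k):
    c=cv2.resize(im[y:y+h,x:x+w],None,fx=k,fy=k,interpolation=cv2.INTER_CUBIC)
    c=cv2.convertScaleAbs(c,alpha=1.5,beta=10)
    for i in range(0,w,10):
        cv2.line(c,(i*k,0),(i*k,6),(0,255,255),1)
        if i%20==0: cv2.putText(c,str(x+i),(i*k,18),0,.4,(0,255,255),1)
    for i in range(0,h,10):
        cv2.line(c,(0,i*k),(6,i*k),(0,255,255),1); cv2.putText(c,str(y+i),(8,i*k+4),0,.35,(0,255,255),1)
    return c
a=crop(t,400,205,130,50,6);b=crop(s,155,150,110,70,4);
o=np.zeros((300+280,780,3),np.uint8);o[:300]=a;o[300:,:440]=b
cv2.imwrite("pics/stand.png",o)
cv2.imwrite("pics/tray.png",crop(t,215,150,130,100,6))
E
```

```text
(no output)
```

View pics/stand.png

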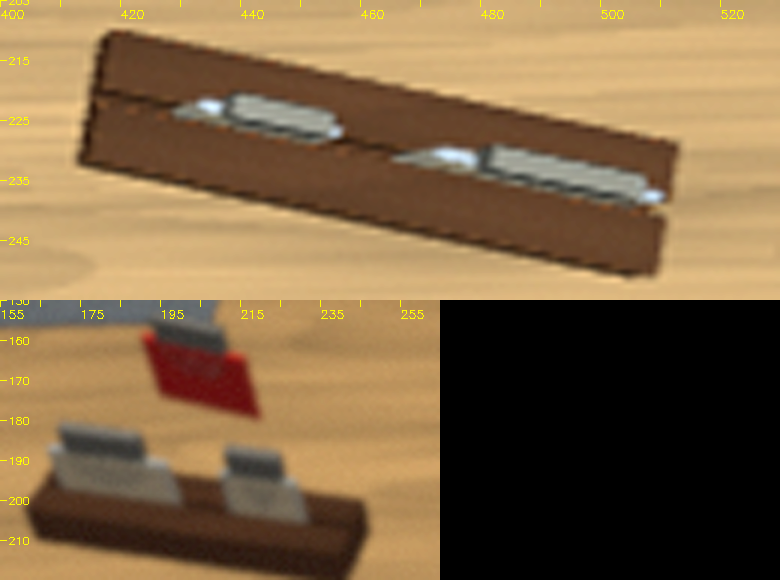

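View pics/tray.png

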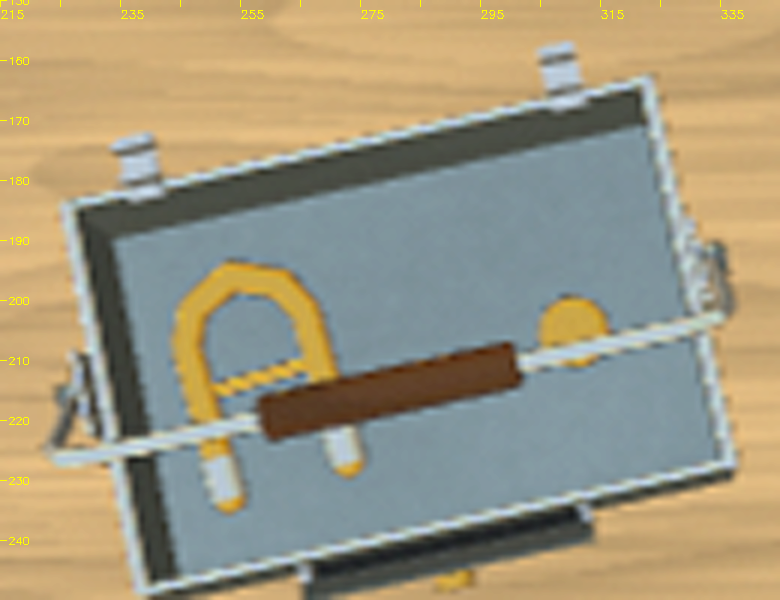

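The close crops confirm the choice. The wide holder is the one at top-view (495,233), with a 27 px bar; the narrow one is at (447,224). The red look-alike is at (477,289). I can read the tray's rim corners and grip (280.2,215.3), and the pocket at (288,243).

```bash
cat > h.py <<'E'
import cv2,pickle,numpy as np
def ray(c,px):
    u=cv2.undistortPoints(np.array(px,float).reshape(-1,1,2),c["K"],np.array(c["D"]))[:,0]
    R=c["extrinsics"][:3,:3];t=c["extrinsics"][:3,3]
    return -R.T@t, np.c_[u,np.ones(len(u))]@R
def onz(c,px,z):
    o,d=ray(c,px); return o+d*((z-o[2])/d[:,2])[:,None]
def proj(c,P):
    E=c["extrinsics"];return cv2.projectPoints(np.array(P,float).reshape(-1,1,3),cv2.Rodrigues(E[:3,:3])[0],E[:3,3],c["K"],np.array(c["D"]))[0][:,0]
E
python3 - <<'E'
from h import *
np.set_printoptions(precision=4,suppress=True)
T=pickle.load(open("top.pkl","rb"));S=pickle.load(open("scene.pkl","rb"))
k=lambda x,y,X,Y:[[X+a/6,Y+b/6] for a,b in zip(x,y)]
R=onz(T,k([68,650,733,145],[205,80,467,592],215,150),.09)  # rear-left, rear-right, front-right, front-left
print("rim",R,[np.linalg.norm(R[i]-R[i-1]) for i in range(4)])
c=R.mean(0); ax=(R[0]+R[1]-R[2]-R[3]);ax/=np.linalg.norm(ax); ay=R[0]+R[3]-R[1]-R[2]; ay/=np.linalg.norm(ay)
print("tray",c,np.degrees(np.arctan2(ax[1],ax[0])),np.degrees(np.arctan2(-ay[0],ay[1])))
yaw=(np.arctan2(ax[1],ax[0])+np.arctan2(-ay[0],ay[1]))/2
X=np.array([np.cos(yaw),np.sin(yaw),0]);Y=np.array([-np.sin(yaw),np.cos(yaw),0])
o,d=ray(T,k([391],[392],215,150)); A=np.array([c[0],c[1],.104])
for a in np.arange(1.5,2.7,.1):
    G=A+.085*(np.cos(a)*X+np.sin(a)*np.array([0,0,1])); print(round(a,2),G,proj(T,[G])[0],proj(S,[G])[0])
P=np.array([c[0],c[1],0])-X*(.08+.0035); P[2]=.048
print("pocket",P,"proj lip ends",proj(T,[P-X*.0105+[0,0,.03]+s*Y*.056 for s in(-1,1)]), proj(T,[P-X*.0105+[0,0,.03]]))
st=onz(T,k([105,680,655,78],[30,142,277,163],400,205),.035); print("stand",st,st.mean(0))
b=onz(T,k([492,648,645,488],[146,178,195,165],400,205),.096); print("bar",b,b.mean(0))
e=b[1]-b[0];print(np.linalg.norm(e), "bar yaw",np.degrees(np.arctan2(e[0],-e[1])))
e=st[1]-st[0]+st[2]-st[3];print(np.linalg.norm(e)/2,"stand yaw",np.degrees(np.arctan2(e[0],-e[1])))
E
```

```text
rim [[ 0.5957  0.2609  0.09  ]
 [ 0.6412  0.0288  0.09  ]
 [ 0.4862 -0.0008  0.09  ]
 [ 0.4419  0.2303  0.09  ]] [np.float64(0.1568055851567156), np.float64(0.23658480163743312), np.float64(0.1577838721356381), np.float64(0.23533603713308318)]
tray [0.5412 0.1298 0.09  ] 11.036494166672394 10.964179800879906
1.5 [0.5471 0.1309 0.1888] [276.6484 198.1477] [365.011  171.7639]
1.6 [0.5388 0.1293 0.189 ] [277.4184 201.9306] [363.9893 169.486 ]
1.7 [0.5305 0.1277 0.1883] [278.2275 205.7527] [362.9578 167.5052]
1.8 [0.5223 0.1261 0.1868] [279.0658 209.5667] [361.9289 165.8388]
1.9 [0.5143 0.1245 0.1844] [279.923  213.3258] [360.914  164.4991]
2.0 [0.5065 0.123  0.1813] [280.7884 216.9841] [359.9243 163.4936]
2.1 [0.4991 0.1216 0.1774] [281.6514 220.4976] [358.97   162.8255]
2.2 [0.4921 0.1202 0.1727] [282.5016 223.8249] [358.0605 162.4939]
2.3 [0.4856 0.119  0.1674] [283.3289 226.928 ] [357.2039 162.4939]
2.4 [0.4797 0.1178 0.1614] [284.1238 229.7729] [356.4079 162.8172]
2.5 [0.4744 0.1168 0.1549] [284.8774 232.3298] [355.6787 163.4527]
2.6 [0.4697 0.1159 0.1478] [285.5818 234.5739] [355.0218 164.3865]
2.7 [0.4658 0.1151 0.1403] [286.2296 236.4848] [354.4417 165.6027]
pocket [0.4593 0.1139 0.048 ] proj lip ends [[313.029  239.8177]
 [266.8172 249.7826]] [[289.9399 244.7965]]
stand [[ 0.5298 -0.2013  0.035 ]
 [ 0.4789 -0.4344  0.035 ]
 [ 0.4241 -0.4208  0.035 ]
 [ 0.4752 -0.188   0.035 ]] [ 0.477  -0.3111  0.035 ]
bar [[ 0.4754 -0.3389  0.096 ]
 [ 0.4618 -0.3987  0.096 ]
 [ 0.4552 -0.3972  0.096 ]
 [ 0.4681 -0.337   0.096 ]] [ 0.4651 -0.368   0.096 ]
0.06132743555438515 bar yaw -12.871280469029015
0.2385583610614021 stand yaw -12.353183447409235
```

```bash
python3 -m inch '[122,-206,42,-26,100,244,-413,42,-53,100,244,-413,42,-53,45,244,-413,42,-53,45,244,-413,42,-53,45,244,-413,42,-53,45,244,-413,42,-53,45,244,-413,42,-53,45,244,-413,42,-53,45,244,-413,42,-53,45]'; python3 -m inch '[0,0,0,0,45,0,0,0,0,45,0,0,0,0,45]'; python3 -c "
from plant import robot;s=robot.read_state();print(s['tool_pos'],s['orientation'],s['force'],s['q'])"
```

```text
t: 0.93
tool_pos: [0.4777, 0.1785, 0.2554]
orientation: [-2.006, -2.418, 0.0]
force: [1.1, 0.8, 0.4]
opening: 0.0447
gripper_force: 0.0
t: 1.18
tool_pos: [0.477, 0.1805, 0.255]
orientation: [-2.006, -2.416, 0.001]
force: [0.8, -0.5, -0.1]
opening: 0.0419
gripper_force: 0.0
[0.47698141 0.18049541 0.25504455] [-2.00634867e+00 -2.41626630e+00  7.55884967e-04] [ 0.82193192 -0.53103358 -0.10402403] [ 2.60839464e-01 -1.26763238e-01  1.67975390e+00  4.77983221e-04
  1.58953115e+00  7.60028941e-02]
```

```bash
python3 -m inch '[33,-57,4,0,45,33,-57,4,0,45,33,-57,4,0,45,33,-57,4,0,45,33,-57,4,0,45]'; python3 - <<'E'
from plant import robot,read_camera
import cv2,pickle
s=robot.read_state();c=read_camera("wrist");c["state"]=s;pickle.dump(c,open("w1.pkl","wb"))
cv2.imwrite("pics/w1.png",c["image"]);print(s["tool_pos"],c["mount"])
E
```

```text
t: 1.6
tool_pos: [0.5095, 0.1251, 0.2591]
orientation: [-2.003, -2.419, 0.0]
force: [-1.0, -0.3, -0.0]
opening: 0.0419
gripper_force: 0.0
[0.50949129 0.12509685 0.25912512] [[ 3.94303243e-04 -9.70117464e-01 -2.42635429e-01  6.63368629e-02]
 [ 9.99999759e-01  2.43981354e-04  6.49585994e-04  6.23734461e-04]
 [-5.70976196e-04 -2.42635626e-01  9.70117326e-01 -1.65425921e-01]
 [ 0.00000000e+00  0.00000000e+00  0.00000000e+00  1.00000000e+00]]
```

View pics/w1.png

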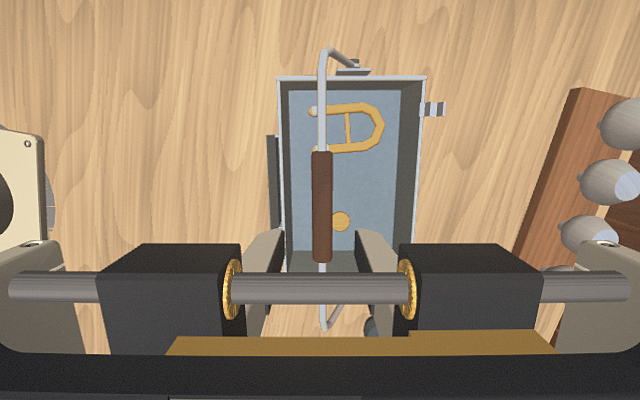

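The wrist view shows the grip (322,206) centred between the fingers, as computed. I'll lower, then sweep it over to the rear.

```bash
python3 -m inch '[0,0,-35,0,45,0,0,-70,0,45,0,0,-94,0,45,0,0,-94,0,45]'; python3 -m inch '[12,2,0,0,45,24,5,3,0,45,36,7,5,0,45,48,9,5,0,45,60,12,3,0,45,72,14,0,0,45,84,16,-6,0,45,95,18,-14,0,45,104,20,-22,0,45,104,20,-22,0,45]';python3 - <<'E'
from plant import robot,read_camera
import cv2,pickle
s=robot.read_state();c=read_camera("top")
cv2.imwrite("pics/t2.png",cv2.resize(c["image"][140:260,200:360],None,fx=4,fy=4,interpolation=2));print(s["tool_pos"],s["force"])
E
```

```text
t: 1.98
tool_pos: [0.5057, 0.1244, 0.1592]
orientation: [-1.999, -2.415, 0.011]
force: [-1.1, -0.5, -1.1]
opening: 0.0419
gripper_force: 0.0
t: 2.82
tool_pos: [0.6147, 0.1448, 0.1435]
orientation: [-2.004, -2.419, 0.0]
force: [0.4, 0.0, -0.4]
opening: 0.0417
gripper_force: 0.0
[0.61473268 0.14482917 0.14349858] [ 0.43252499  0.01580198 -0.37202979]
```

```bash
python3 -m inch '[-9,-2,0,0,45,-9,-2,30,0,45,-9,-2,60,0,45,-2,0,60,0,0,-2,0,60,0,0,-2,0,60,0,0,-2,0,60,0,0,-2,0,60,0,0]'; python3 - <<'E'
from plant import robot,read_camera
import cv2
s=robot.read_state();c=read_camera("scene")
cv2.imwrite("pics/s2.png",cv2.resize(c["image"][130:260,290:450],None,fx=4,fy=4,interpolation=2));print(s["tool_pos"],s["force"])
E
```

```text
t: 3.53
tool_pos: [0.6112, 0.1435, 0.2022]
orientation: [-2.004, -2.417, 0.003]
force: [0.3, 0.6, 0.2]
opening: 0.0133
gripper_force: 0.0
[0.61117169 0.1435069  0.20220873] [0.27751879 0.59609536 0.18911692]
```

View pics/s2.png

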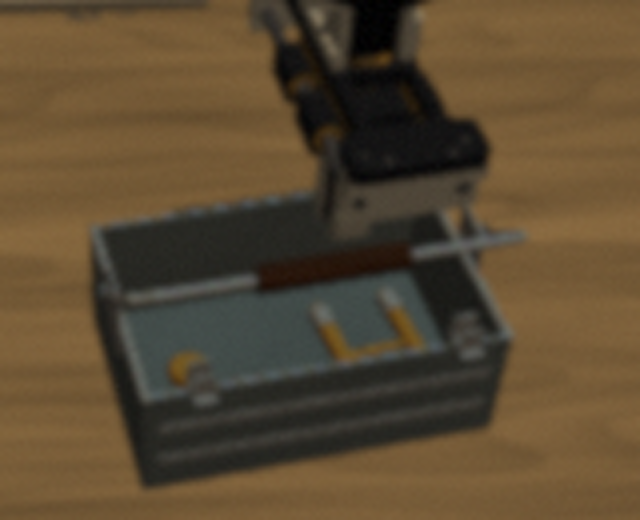

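The handle is over at the rear, with the grip at scene (373,197), partly lowered as planned. Next I press it down with the shut fingers.

```bash
python3 -m inch '[2,0,-20,0,0,4,1,-35,0,0,6,1,-45,0,0,8,1,-55,0,0,10,2,-65,0,0,12,2,-75,0,0,13,2,-82,0,0,13,2,-86,0,0,13,2,-88,0,0,13,2,-88,0,0]'; python3 -m inch '[0,0,-2,0,0,0,0,-2,0,0]'
```

```text
t: 4.42
tool_pos: [0.6389, 0.1487, 0.1247]
orientation: [1.992, 2.402, 0.04]
force: [39.7, 12.3, 7.4]
opening: 0.0003
gripper_force: 17.3
t: 4.58
tool_pos: [0.6393, 0.1488, 0.1232]
orientation: [1.992, 2.402, 0.042]
force: [41.6, 12.0, 8.3]
opening: 0.0009
gripper_force: 17.7
```

```bash
python3 -m inch '[0,0,20,0,0,0,0,50,0,0,0,0,100,0,0,0,0,130,0,0,0,0,130,0,0,0,0,130,0,0]';python3 - <<'E'
from plant import robot,read_camera
import cv2,pickle,numpy as np
s=robot.read_state();c=read_camera("scene");t=read_camera("top");pickle.dump((c,t),open("p3.pkl","wb"))
o=np.hstack([cv2.resize(c["image"][130:260,300:430],(400,400),interpolation=2),cv2.resize(t["image"][140:270,215:345],(400,400),interpolation=2)])
cv2.imwrite("pics/s3.png",o);print(s["tool_pos"],s["force"],s["q"])
E
```

```text
t: 5.08
tool_pos: [0.6268, 0.1458, 0.2469]
orientation: [2.003, 2.415, 0.007]
force: [-0.1, 0.4, -0.5]
opening: 0.0001
gripper_force: 0.0
[0.62683265 0.14576909 0.24686879] [-0.08987186  0.41704449 -0.49459536] [ 1.48832246e-01  2.32533361e-01  1.32263870e+00  2.31381006e-05
  1.58068070e+00 -3.71223801e-02]
```

View pics/s3.png

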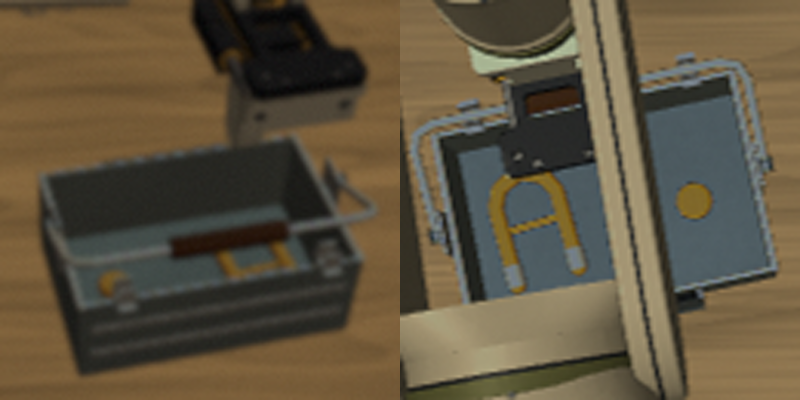

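The handle is now lower, with the scene grip centre at about (374.8,207.4), but not yet in its forks. I'll compute the angle.

```bash
python3 - <<'E'
from h import *
S,T=pickle.load(open("p3.pkl","rb"))
yaw=np.radians(11);X=np.array([np.cos(yaw),np.sin(yaw),0]);A=np.array([.5412,.1298,.104])
for a in np.arange(0,1.1,.1):
    G=A+.085*(np.cos(a)*X+np.sin(a)*np.array([0,0,1]));print(round(a,1),G.round(4),proj(S,[G])[0].round(1),proj(T,[G])[0].round(1))
E
```

```text
0.0 [0.6246 0.146  0.104 ] [371.9 218.6] [273.7 170.1]
0.1 [0.6242 0.1459 0.1125] [372.2 216.2] [273.4 169.7]
0.2 [0.623  0.1457 0.1209] [372.3 213.4] [273.1 169.5]
0.3 [0.6209 0.1453 0.1291] [372.4 210.5] [272.9 169.8]
0.4 [0.6181 0.1447 0.1371] [372.3 207.4] [272.7 170.4]
0.5 [0.6144 0.144  0.1448] [372.1 204.1] [272.7 171.3]
0.6 [0.6101 0.1432 0.152 ] [371.8 200.6] [272.7 172.7]
0.7 [0.605  0.1422 0.1588] [371.4 197.1] [272.8 174.3]
0.8 [0.5993 0.1411 0.165 ] [370.9 193.6] [273.  176.4]
0.9 [0.5931 0.1399 0.1706] [370.2 190.1] [273.3 178.7]
1.0 [0.5863 0.1386 0.1755] [369.5 186.7] [273.7 181.4]
```

```bash
python3 -m inch '[-14,-2,-30,0,0,-14,-2,-65,0,0,-14,-2,-92,0,0,-13,-2,-97,0,0,-12,-2,-102,0,0,-11,-2,-107,0,0,-10,-2,-112,0,0,-9,-2,-117,0,0]'; python3 -m inch '[1,0,-5,0,0,1,0,-8,0,0,2,0,-11,0,0,2,0,-13,0,0]'
```

```text
t: 5.85
tool_pos: [0.6177, 0.1438, 0.128]
orientation: [2.004, 2.417, 0.004]
force: [-0.7, 0.2, 0.5]
opening: 0.0003
gripper_force: 0.4
t: 6.18
tool_pos: [0.6186, 0.1435, 0.1134]
orientation: [2.005, 2.418, 0.0]
force: [0.0, 0.2, 1.1]
opening: 0.0005
gripper_force: 0.3
```

Tracking well; now press a little further until contact force rises.

```bash
python3 -m inch '[1,0,-2,0,0,1,0,-3,0,0,1,0,-3,0,0]'; python3 -m inch '[0,0,-2,0,0,0,0,-3,0,0,0,0,-3,0,0]'
```

```text
t: 6.43
tool_pos: [0.6191, 0.1435, 0.112]
orientation: [-2.005, -2.418, 0.0]
force: [-7.4, -2.2, 10.5]
opening: 0.0003
gripper_force: 6.2
t: 6.68
tool_pos: [0.6193, 0.1436, 0.1114]
orientation: [2.005, 2.418, 0.001]
force: [-15.1, -2.6, 25.2]
opening: 0.0003
gripper_force: 14.8
```

```bash
python3 -m inch '[0,0,40,0,0,0,0,80,0,0,0,0,115,0,0,-40,0,125,0,0,-80,-40,130,0,0,-120,-80,130,-5,40,-154,-120,130,-10,60,-154,-160,130,-16,60,-154,-200,130,-23,60,-154,-240,130,-23,60]'; python3 -m inch '[0,-40,0,0,60,0,-80,0,0,60,0,-120,0,0,60,0,-160,0,0,60,0,-200,0,0,60,0,-240,0,0,60,0,-271,0,0,60,0,-271,0,0,60,0,-271,0,0,60,0,-271,0,0,60]';python3 - <<'E'
from plant import robot,read_camera
import cv2,pickle,numpy as np
s=robot.read_state();w=read_camera("wrist");t=read_camera("top");w["state"]=s;pickle.dump((w,t),open("p4.pkl","wb"))
o=np.zeros((600,800,3),np.uint8);o[:400,:640]=w["image"];o[400:,:260]=cv2.resize(t["image"][150:250,215:345],(260,200),interpolation=2)
cv2.imwrite("pics/w4.png",o);print(s["tool_pos"],s["orientation"],s["force"],s["q"])
E
```

```text
t: 7.52
tool_pos: [0.4662, -0.0688, 0.2381]
orientation: [2.453, 1.96, 0.001]
force: [-0.4, 0.1, 0.3]
opening: 0.0292
gripper_force: 0.0
t: 8.35
tool_pos: [0.4673, -0.3383, 0.2372]
orientation: [-2.447, -1.969, -0.0]
force: [-0.6, -0.4, -0.8]
opening: 0.0557
gripper_force: 0.0
[ 0.46731046 -0.33832752  0.23723829] [-2.44733114e+00 -1.96863854e+00 -4.26651169e-04] [-0.60444759 -0.42492514 -0.82796774] [-7.15769321e-01  6.16062585e-02  1.52764994e+00  3.97864759e-04
  1.55301491e+00 -4.99819102e-01]
```

View pics/w4.png

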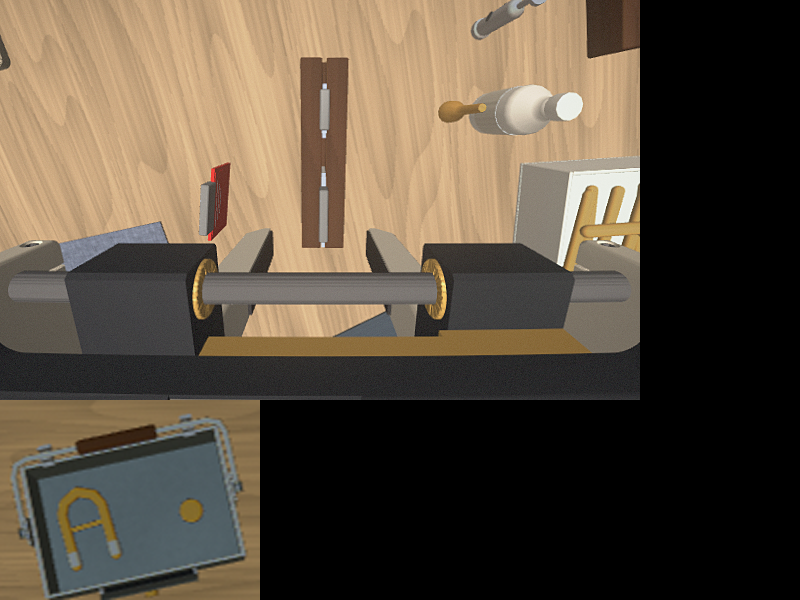

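The handle lies along the rear rim in its rests. The wide holder's bar runs from (324,186) to (323.5,242) in the wrist view, and the stand slot is vertical there, so the yaw is right.

```bash
cat >> h.py <<'E'
def won(w,px,z):
    s=w["state"];R=cv2.Rodrigues(np.array(s["orientation"]))[0];M=np.array(w["mount"])
    C=dict(w);E=np.eye(4);E[:3,:3]=R;E[:3,3]=s["tool_pos"];C["extrinsics"]=np.linalg.inv(E@M);return C,onz(C,px,z)
E
python3 - <<'E'
from h import *
w,t=pickle.load(open("p4.pkl","rb"))
C,P=won(w,[[324,186],[323.5,242]],.096);print(P,P.mean(0),np.linalg.norm(P[1]-P[0]))
e=P[0]-P[1];print(np.degrees(np.arctan2(-e[0],e[1])))
C,P=won(w,[[301,58],[348,58],[343,247],[303,247]],.035);print(P,P.mean(0))
e=P[0]+P[1]-P[2]-P[3];print(np.degrees(np.arctan2(-e[0],e[1])))
E
```

```text
[[ 0.47469994 -0.33267908  0.096     ]
 [ 0.46087952 -0.39438033  0.096     ]] [ 0.46778973 -0.36352971  0.096     ] 0.06323012409435955
-12.625258145540585
[[ 0.47883949 -0.19208482  0.035     ]
 [ 0.53172307 -0.20364219  0.035     ]
 [ 0.48056999 -0.43098082  0.035     ]
 [ 0.42832498 -0.41953327  0.035     ]] [ 0.47986438 -0.31156028  0.035     ]
-12.601276823607234
```

```bash
python3 -m inch '[0,-27,-35,0,60,0,-27,-70,0,60,0,-27,-105,0,60,0,-27,-135,0,60,0,-27,-155,0,60,0,-27,-170,0,60,0,-27,-170,0,60,0,-27,-170,0,60]' 25; python3 -m inch '[0,0,0,0,25,0,0,0,0,25,0,0,0,0,25,0,0,0,0,25,0,0,0,0,25,0,0,0,0,25]';  python3 -m inch '[0,0,0,0,0,0,0,0,0,0,0,0,0,0,0,0,0,0,0,0,0,0,0,0,0,0,0,0,0,0]' 25
```

```text
t: 9.12
tool_pos: [0.4673, -0.3642, 0.0672]
orientation: [-2.445, -1.971, 0.0]
force: [0.5, -0.4, 1.5]
opening: 0.0555
gripper_force: 0.0
t: 9.62
tool_pos: [0.4675, -0.3659, 0.0679]
orientation: [2.447, 1.969, 0.0]
force: [-0.1, 1.3, -0.2]
opening: 0.0245
gripper_force: 0.0
t: 10.12
tool_pos: [0.4669, -0.3656, 0.0674]
orientation: [-2.447, -1.969, 0.001]
force: [-4.1, 0.9, 2.9]
opening: 0.0096
gripper_force: 25.0
```

```bash
python3 -m inch '[0,0,6,0,0,0,0,12,0,0,0,0,20,0,0,0,0,30,0,0,0,0,50,0,0,0,0,80,0,0,0,0,110,0,0,0,0,120,0,0,0,0,120,0,0]'; python3 -m inch '[0,40,0,2,0,0,80,0,5,0,0,120,0,8,0,0,160,0,11,0,0,200,0,14,0,0,240,0,17,0,0,280,0,20,0,0,320,0,23,0,0,350,0,23,0,0,350,0,23,0]';python3 -m inch '[0,0,0,0,0,0,0,0,0,0]';python3 - <<'E'
from plant import robot,read_camera
import cv2,pickle,numpy as np
s=robot.read_state();w=read_camera("wrist");t=read_camera("top");c=read_camera("scene");w["state"]=s;pickle.dump((w,t,c),open("p5.pkl","wb"))
o=np.zeros((600,800,3),np.uint8);o[:400,:640]=w["image"];o[400:,:260]=cv2.resize(t["image"][180:280,225:355],(260,200),interpolation=2);o[400:,300:640]=cv2.resize(c["image"][120:220,240:410],(340,200),interpolation=2)
cv2.imwrite("pics/w5.png",o);print(s["tool_pos"],s["orientation"],s["force"],s["q"])
E
```

```text
t: 10.87
tool_pos: [0.4698, -0.3676, 0.193]
orientation: [2.44, 1.964, 0.002]
force: [0.7, -0.0, -1.9]
opening: 0.0096
gripper_force: 25.0
t: 11.7
tool_pos: [0.4664, -0.0106, 0.1859]
orientation: [-1.998, -2.421, -0.002]
force: [0.0, 0.3, -0.8]
opening: 0.0098
gripper_force: 25.0
t: 11.87
tool_pos: [0.467, -0.0159, 0.1865]
orientation: [-2.004, -2.418, 0.002]
force: [-0.2, -0.5, -1.2]
opening: 0.0096
gripper_force: 25.0
[ 0.46699642 -0.0159435   0.18645626] [-2.00433600e+00 -2.41816260e+00  1.57307291e-03] [-0.1555778  -0.47050125 -1.15429461] [-1.43545057e-01 -2.18482414e-01  1.88555660e+00 -4.64322209e-04
  1.47568308e+00 -3.30103394e-01]
```

View pics/w5.png

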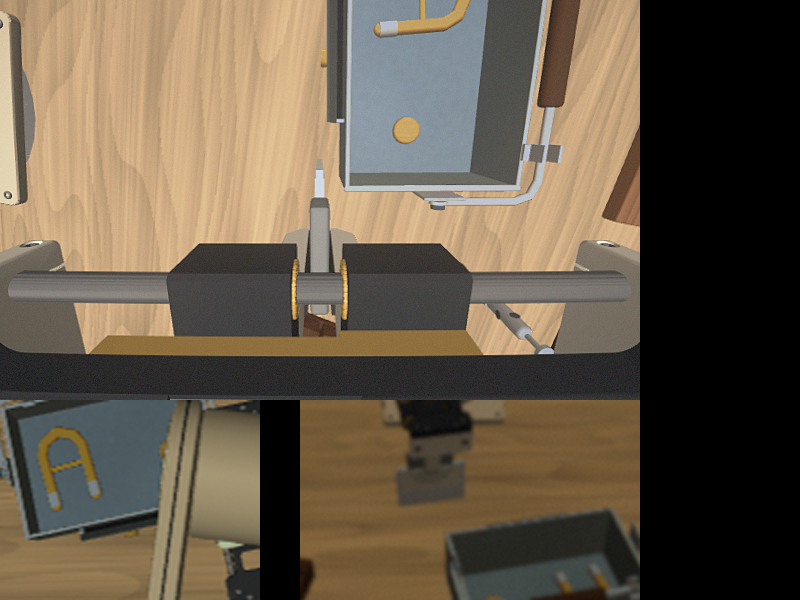

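The wrist view shows the holder held upright with its bar at (319,205). The tray's front wall rim is at x≈346, the near end of the pocket at (338,121), and the near corner of the rim at (345,189). I'll refine these with intensity profiles.

```bash
python3 - <<'E'
from h import *
w,t,c=pickle.load(open("p5.pkl","rb"));g=cv2.cvtColor(w["image"],cv2.COLOR_BGR2GRAY)
for y in (20,70,110,116,120,124,140,170,183,187,189,191): print(y,g[y,322:356])
print("bar");
for y in (170,180,190,202,210,225): print(y,g[y,304:336])
print(g[90:135,338],g[90:135,334])
E
```

```text
20 [163 164 165 173 154 105  93  89  82  86  86  82  84  88  86  67  59  52
  61  65  57  73  81  82  72 143 187 192 191 173 147 141 145 145]
70 [166 171 176 181 159 106  95  93  89  89  86  90  87  91  85  61  60  65
  56  59  72  84  84  73 108 171 198 197 181 156 145 147 148 147]
110 [176 183 173 181 168 107  93  96  88  87  87  83  87  96  84  58  63  60
  60  69  82  87  84  87 152 208 199 198 179 146 150 150 156 151]
116 [177 176 179 180 157 103 102  96  87  90  86  88  87  94  87  56  62  62
  62  67  83  89  83  89 158 205 196 194 180 149 146 153 153 150]
120 [176 176 179 170 153 102  98  93  89  89  89  88  89  82 142 218 204 202
 206 203 205 188 120  87 154 208 198 192 163 149 154 155 153 157]
124 [174 179 171 167 160 163 166 170 177 191 192 189 184 178 176 179 180 140
  78  80  83  84  79  95 159 208 200 189 166 148 154 149 151 151]
140 [169 164 171 175 172 171 176 186 184 181 181 175 170 173 177 190 182 120
  78  85  91  84  83 107 173 205 204 188 145 153 151 154 153 152]
170 [214 189 178 184 180 175 177 172 169 169 183 192 189 187 190 196 181  98
  86  90  86  86  88 149
[... 1095 characters left out ...]
 104
 102 101 107 101 100  89 137 205 190 195 193 194 192 187]
210 [177 174 173 173 167 125 118 153 156 158 160 158 155 160 153 157 155 158
 157 158 154 159 155 143 122 121 183 197 191 191 185 181]
225 [171 167 169 169 175 159 110 148 154 161 158 164 160 162 159 161 158 163
 163 158 161 161 157 139 111 134 205 184 181 189 192 189]
[ 61  62  58  63  56  64  61  62  62  62  67  67  61  61  62  59  62  60
  66  59  63  66  57  61  66  63  62  56  84 193 204 206 153 166 180 179
 176 180 187 181 183 182 182 183 176] [ 88  91  87  91  94  90  95  88  87  88  88  87  88  88  92  91  86  89
  90  94  87  87  90  89  90  92  87  92  92  89  89  85  94 178 184 181
 177 179 180 179 179 176 175 177 173]
```

```bash
python3 - <<'E'
from h import *
w,t,c=pickle.load(open("p5.pkl","rb"));s=w["state"];R=cv2.Rodrigues(np.array(s["orientation"]))[0];p=np.array(s["tool_pos"])
tc=lambda P:(P-p)@R
a=np.degrees(np.arctan2(R[1,1],R[0,1]));print("tool y angle",a, "tool x",R[:,0])
C,P=won(w,[[346.7,20],[346.2,70],[345.6,130],[344.8,170],[344.5,186]],.09);print("rim outer in tool mm",(tc(P)*1e3).round(1)); e=P[0]-P[-1];print("wall dir yaw",np.degrees(np.arctan2(-e[0],e[1])))
C,P=won(w,[[351.5,20],[350.8,110],[349.6,170]],.09);print("rim inner",(tc(P)*1e3).round(1))
C,P=won(w,[[340,118.5],[340,121.5]],.078);print("pocket end",(tc(P)*1e3).round(1),P)
C,P=won(w,[[326.4,110]],.078);print("lip outer",(tc(P)*1e3).round(1))
C,P=won(w,[[336.3,119.5]],.078);print("lip inner@end .078",(tc(P)*1e3).round(1)); C,P=won(w,[[336.3,119.5]],.068);print(" .068",(tc(P)*1e3).round(1))
# expected pixel of tool y=0 plane
for q in ([.03,0,-.0286],[.045,0,-.005]): print(proj(C,[R@np.array(q)+p])[0])
C,P=won(w,[[344.6,188.5]],.09);print("corner",P,(tc(P)*1e3).round(1))
yaw=np.radians(11);X=np.array([np.cos(yaw),np.sin(yaw),0]);Q=np.array([.5412,.1298,.048])-X*.0835;print("pocket from top",Q)
E
```

```text
tool y angle 10.691545181778414 tool x [-1.85521688e-01  9.82640168e-01 -5.97177986e-05]
rim outer in tool mm [[150.5  22.7  96.4]
 [113.   23.1  96.4]
 [ 64.6  23.6  96.4]
 [ 29.9  23.6  96.4]
 [ 15.4  23.7  96.4]]
wall dir yaw 11.087095595560228
rim inner [[150.5  26.6  96.4]
 [ 81.2  27.7  96.4]
 [ 29.9  27.9  96.4]]
pocket end [[ 74.6  19.4 108.4]
 [ 72.   19.5 108.4]] [[0.47212647 0.06091998 0.078     ]
 [0.47265187 0.05837045 0.078     ]]
lip outer [[ 81.9   7.2 108.4]]
lip inner@end .078 [[ 73.7  16.1 108.4]]
 .068 [[ 74.   16.7 118.4]]
[317.67761669 205.87579539]
[317.84295319 168.18443271]
corner [[0.4878579  0.00129725 0.09      ]] [[13.1 23.8 96.4]]
pocket from top [0.45923413 0.11386745 0.048     ]
```

```bash
python3 -m inch '[-4,43,0,0.4,0,-8,86,0,0.4,0,-11,115,0,0.4,0,-11,130,0,0.4,0,-11,130,0,0.4,0,-11,130,0,0.4,0,-11,130,-20,0.4,0,-11,130,-36,0.4,0,-11,130,-45,0.4,0,-11,130,-45,0.4,0]';  python3 -m inch '[0,0,0,0,0,0,0,0,0,0]'; python3 -c "
from plant import robot;s=robot.read_state();print(s['force'],s['wrist_torque'],s['tool_pos'],s['q'][0]-s['q'][5])"
```

```text
t: 12.85
tool_pos: [0.455, 0.1126, 0.1399]
orientation: [-1.998, -2.421, 0.005]
force: [-0.3, -0.5, -0.9]
opening: 0.01
gripper_force: 25.0
t: 13.02
tool_pos: [0.4571, 0.1137, 0.1434]
orientation: [1.998, 2.423, 0.001]
force: [-0.0, 0.1, -0.4]
opening: 0.0096
gripper_force: 25.0
[-0.017089    0.1173281  -0.37347887] [-0.09088063  0.06465055 -0.00891832] [0.45707807 0.11370036 0.14340209] 0.19186145952019457
```

```bash
python3 -m inch '[0,0,-3,0,0,2,0,-3,0,0,4,1,-3,0,0,4,1,-3,0,0,4,1,-3,0,0]'; for i in 1 2 3 4; do python3 -m inch '[1,0.2,0,0,0,1,0.2,0,0,0,1,0.2,0,0,0]' | grep -E "tool_pos|force: \["; done
```

```text
t: 13.43
tool_pos: [0.4607, 0.1155, 0.1397]
orientation: [1.997, 2.425, 0.0]
force: [-0.3, 0.1, 0.4]
opening: 0.0101
gripper_force: 25.0
tool_pos: [0.4614, 0.1155, 0.1395]
force: [-0.7, 0.4, -1.9]
tool_pos: [0.4624, 0.1157, 0.1395]
force: [-0.7, 0.3, -1.4]
tool_pos: [0.4631, 0.1158, 0.1394]
force: [-2.0, -0.7, -0.5]
tool_pos: [0.4636, 0.116, 0.1393]
force: [-5.9, -0.6, 2.4]
```

Contact with the wall felt at x≈0.4628, matching the prediction. I'll back off to mid-slot and go down.

```bash
python3 -m inch '[-3,-0.5,0,0,0,-3,-0.5,0,0,0,-3,-0.5,0,0,0]'; python3 -m inch '[0,0,-4,0,0,0,0,-8,0,0,0,0,-12,0,0,0,0,-12,0,0]' | grep -E "tool_pos|force: \["; python3 -m inch '[0,0,-3,0,0,0,0,-6,0,0,0,0,-9,0,0,0,0,-9,0,0]'| grep -E "tool_pos|force: \["
```

```text
t: 14.68
tool_pos: [0.4617, 0.1157, 0.1396]
orientation: [1.997, 2.425, 0.001]
force: [0.3, 0.4, -0.5]
opening: 0.0099
gripper_force: 25.0
tool_pos: [0.4607, 0.1155, 0.1261]
force: [-0.8, -0.5, -1.6]
tool_pos: [0.4609, 0.1156, 0.1176]
force: [-0.7, 0.3, -1.7]
```

```bash
python3 -m inch '[0,0,-3,0,0,0,0,-6,0,0,0,0,-9,0,0,0,0,-11,0,0,0,0,-11,0,0,0,0,-11,0,0]' | grep -E "tool_pos|force: \["; for i in 1 2 3 4; do python3 -m inch '[0,0,-1,0,0,0,0,-1,0,0,0,0,-1,0,0]' | grep -E "tool_pos|force: \["; done
```

```text
tool_pos: [0.4612, 0.1156, 0.1073]
force: [0.5, 0.1, -0.7]
tool_pos: [0.4615, 0.1156, 0.1066]
force: [-0.2, 0.3, -0.8]
tool_pos: [0.4614, 0.1156, 0.1054]
force: [0.3, 0.1, -0.1]
tool_pos: [0.4615, 0.1156, 0.1046]
force: [-0.6, 0.3, 1.5]
tool_pos: [0.4615, 0.1156, 0.1037]
force: [-0.1, -0.1, 3.2]
```

Strip contact at z≈0.1054, with the expected ~2 N/mm.

```bash
for i in 1 2 3 4; do python3 -m inch '[0,0,-1,0,0,0,0,-1,0,0,0,0,-1,0,0]' | grep -E "tool_pos|force: \["; done
```

```text
tool_pos: [0.4616, 0.1156, 0.1027]
force: [-1.4, -0.9, 4.4]
tool_pos: [0.4616, 0.1156, 0.1018]
force: [-2.1, -0.4, 6.6]
tool_pos: [0.4618, 0.1157, 0.1014]
force: [-3.7, 0.0, 9.9]
tool_pos: [0.4622, 0.1157, 0.1013]
force: [-5.1, -1.4, 16.7]
```

```bash
python3 -m inch '[-0.4,0,0.3,0,0,-0.4,0,0.3,0,0,-0.4,0,0.3,0,0,-0.4,0,0.3,0,0,-0.4,0,0.3,0,0,-0.4,0,0.3,0,0]'; python3 - <<'E'
from plant import robot,read_camera
import cv2,numpy as np
w=read_camera("wrist");c=read_camera("scene");t=read_camera("top")
o=np.zeros((600,800,3),np.uint8);o[:400,:640]=w["image"];o[400:,:400]=cv2.resize(c["image"][130:260,160:420],(400,200),interpolation=2);o[400:,420:]=cv2.resize(t["image"][140:280,215:481],(380,200),interpolation=2)
cv2.imwrite("pics/w6.png",o);s=robot.read_state();print(s["tool_pos"],s["force"],s["wrist_torque"])
E
```

```text
t: 18.35
tool_pos: [0.4618, 0.1156, 0.1013]
orientation: [1.996, 2.424, 0.002]
force: [-3.4, -0.5, 14.1]
opening: 0.0098
gripper_force: 25.0
[0.46185351 0.11568178 0.10131364] [-4.85460335 -0.47776234 14.39597538] [-0.1958903   0.90835241 -0.04879992]
```

View pics/w6.png

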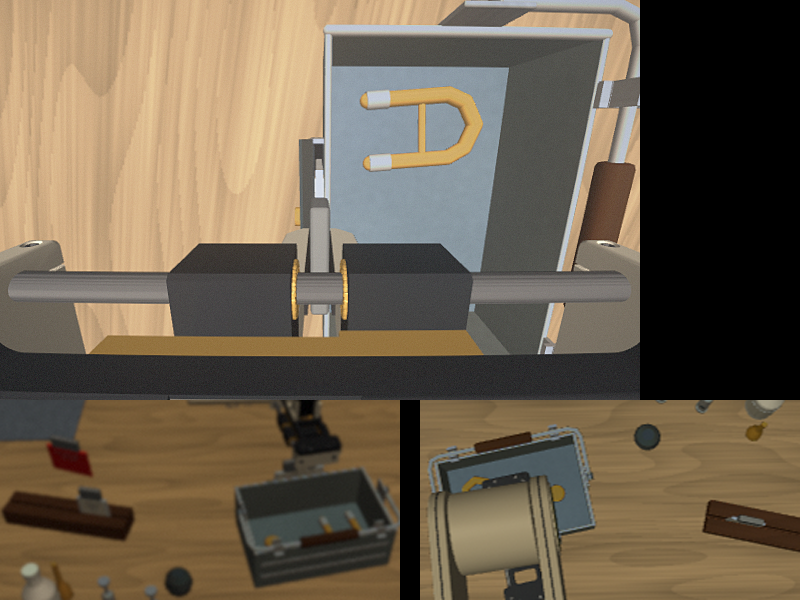

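The holder's plate (320,185) sits between the lip (305,170) and the wall (327,170). The handle's grip lies on the rear rim at (605,205), the narrow holder is still in the stand, and the other parts look undisturbed.

```bash
python3 -c "
from plant import job;print(job.close_job())"
```

```text
the job is handed in; nothing more can be done
None
```

Job handed in at about 18 s: the handle lies in its rear rests, and the wide ticket holder is upright in the pocket, still gripped and pressed to the strip's stop with about 14 N. My first press on the handle slipped off behind the grip at about 42 N, fingers only as far as I can tell; a second press seated it.

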